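# Dock the tube rack in the rack reader until it latches

### The arm

A 6-joint arm with a two-finger parallel gripper is mounted at the origin on a cart in front of the work surface, level with it; the furniture and walls round the work are solid. World frame = base frame: x ahead of the robot, y to its left, z up, the work surface at z = 0. Lengths are in mm, angles in rad, forces in N, time in s.
With the tool pointing down it reaches from about 350 to 775 mm from the base axis. Payload 7.3 kg.
Tool frame: the origin (TCP) lies at the very end of the fingers, on their centre line; the grasp point (between the pads) lies 19 mm behind it; z points along the fingers, y is the line along which they close (so a half turn about z gives the same grasp; the last joint's range is limited). The gripper opens to 92 mm and grips with 3 to 60 N. Pads are 19 mm wide; open, the fingers measure 130 mm over their backs; the gripper's body (75 mm by 190 mm) begins 47 mm behind the grasp point.
Start: joints at [0.996, 0.342, 1.524, -0, 1.275, -0.146], TCP at [218.273, 477.495, 226.741] pointing down, gripper open.
Joint ranges: [-2.53, 2.53], [-0.77, 2.02], [0.04, 2.7], [-1, 4.14], [0.28, 2.66], [-3.11, 3.11]. Speed limits (rad/s): [2.57, 2.57, 3.14, 3.14, 3.14, 3.14].

### API

Orientations are given as [roll, pitch, yaw] about the fixed x, y, z axes, in that order (R = Rz(yaw) Ry(pitch) Rx(roll)).
In Python, from plant import get_obs, vision, workorder gives the robot as it stands.
- The arm moves only by the shell command python3 -m pendant 'ROWS' [OPENING]. ROWS is a JSON object of lists of equal length, an entry for each row: "dp": the shift along the tool's x, y, z in m, a list of three; "rotation": the turn, a rotation vector about the tool's x, y, z in rad, a list of three. A call has 1 to 8 rows; each row is the pose to reach, as a shift and turn from the pose commanded when the call began, along the tool's axes at that moment; what a row does not reach only later rows make up. A row lasts 1/8 s, in which the tool goes at most 62.5 mm and 10.7 degrees, less where a joint would pass 70% of its speed; a pose out of reach is approached as far as the arm can. A call with a gripper value outside its range is refused whole. OPENING is the finger opening in m, from 0 to 0.0918, set as the call begins (- or left out, the last holds). The fingers move at their own pace and stop on an object; the grip force is fixed at half the most. Time passes only in rows, so rows that repeat a pose let the fingers close. It gives the time, the measured TCP pose, the force, the opening and the grip force at its end, in the units of the state.
- get_obs(): the state, without advancing time (a new reading comes with each control period).
- vision.capture(name): name is "scene" or "top" or "wrist"; returns a dict with "pixels" (420x560x3 uint8, red, green, blue), "vfov" (degrees; the focal length in pixels is half the picture's height over the tangent of half this angle, whatever the lens; pixels are square), "cx", "cy" (the principal point, pixels), "pose" (4x4, takes a point from camera to world coordinates); the wrist camera has in their place "T_tool_cam" (4x4, takes a point from camera to tool coordinates, whose origin is the TCP and whose axes are the flange's). Camera axes: x right, y up, looking along -z (the intrinsics and any distortion apply to the point x, -y, -z); pixel columns grow to the right and rows downward; lengths in mm; the calibration is good to about 2 mm. A picture is of the moment at which its call begins: read the wrist's pose just before it. There is no depth.
- workorder.close_job(): hands the job in; it is judged then, once.
The state is a dict: "time": time; "joint_positions": joint angles; "dq": joint speeds; "tau": joint torques, N m; "tool_pos": TCP position; "tcp_rot": TCP orientation; "contact_force": force on the tool from outside, world axes, zero at the start; "moment": the same for the moment, N m; "grip_width": finger opening in mm; "finger_force": force on a finger pad.
Only numpy, scipy, OpenCV 4.12 (cv2) and the standard library are available. Lean on these libraries where they do the work, as an engineer would, in place of code of your own. Each camera call takes 0.05 s, during which the arm holds its last target. There are 200 camera calls.

### The job

Load the tube rack into the rack reader: bring the end with the tubes to the flared mouth of the lane, slide the rack in along the bench so that the guides centre it, and press it home gently against the spring stop until the latch holds it by itself, then let go. The stop yields under a light push and its exact place is not known, so go by feel and never lean hard on it; keep the tubes upright in the rack and leave the beaker, the specimen cup and the flask where they stand.

Things in the scene. Friction and masses are not known exactly. Their poses are not given: they have to be found in the camera images.
- tube_rack: White open tube rack, 68 wide (x) x 196 long (y) x 68 mm high, 0.16 kg, loose; origin under its centre, z up. Flat upright 4 mm plates close both ends over the full width and height; three shelves (4-7, 30-33, 58-61 mm up) between them, long sides open. Can be gripped across its width. The tubes stand near the +y end, which goes in first; the -y half is empty.
- rack_tail (a point): Middle of the outer face of the rack's -y end plate (the trailing end), 35 mm up: the place to push on. Its y axis is the rack's y.
- rack_reader: White and aluminium rack reader, fixed. Origin on the bench in the middle of the throat, where lead-in meets straight lane; x points inwards along the lane, z up. Slippery guides; no floor: the rack slides on the bench. Straight rails 34 mm high, 71 mm apart, x = 0 to 66 mm (+y) and to 146 mm (-y). Behind the end stop the reader body, 122 mm high, x = 149 to 247 mm, y = -53 to 53 mm.
- reader_mouth (a point): Middle of the flared mouth, on the bench, at x = -47 mm of the reader. Two upright white plates 34 mm high converge at 25 degrees each from 115 mm apart here to 71 mm at the throat. A latched rack's tail stands 24 to 55 mm out in front of this point.
- reader_stop (a point): Nominal rest of the spring plunger's face, 20 mm up, at x = 71.5 mm of the reader. The end stop (plunger and pawl together) was clamped by hand up to 15 mm further in or out than this, each time anew, unmeasured. The plunger pushes the rack out with 3 N, rising to 5.5 N over 40.5 mm of travel, then bottoms hard; the stop is not to be loaded beyond 25 N.
- reader_latch (a point): Nominal place of the latched rack's leading face, x = 109.5 mm of the reader (up to 15 mm off, as the stop). A spring pawl on the +y side is pushed aside by the leading end plate and snaps in behind it 38 mm after first touch of the plunger, 2.5 mm before bottom. Pushing there takes 6 to 13 N in all; let go earlier and the rack is pushed back out.
- tube_a: Capped sample tube, 13 mm thick, 101 mm long, cap 15 mm; origin at the middle of its foot, z along the tube. Stands loosely (2.6 mm play all round) in the rack on the middle shelf, its cap top 134 mm above the bench, at x = +15 mm, y = +45 mm of the rack.
- tube_b: Capped sample tube, 13 mm thick, 101 mm long, cap 15 mm; origin at the middle of its foot, z along the tube. Stands loosely (2.6 mm play all round) in the rack on the middle shelf, its cap top 134 mm above the bench, at x = -15 mm, y = +45 mm of the rack.
- beaker: Bystander: glass beaker, 53 mm across, 70 mm high, loose; origin under its centre.
- specimen_cup: Bystander: white-lidded specimen cup, 51 mm across, 64 mm high, loose; origin under its centre.
- flask: Bystander: conical glass flask, 64 mm across, 103 mm high, loose; origin under its centre.
There are look-alikes about, which are no part of the job. Of the things that look like the tube_rack, take the one that is nearest to the robot's base at the start.

How it is judged (in metres and radians):
On the way:
1. the leading end of the rack is in the flared lead-in or the first of the lane, flat on the bench (x of tube_rack in the frame of rack_reader between -0.14 and -0.03 m and y of tube_rack in the frame of rack_reader between -0.02 and 0.02 m and height (world z) of tube_rack below 0.008 m and angle between the y axis of tube_rack and the x axis of rack_reader, either way round below 0.35 rad), for 0.2 s.
At the end, for the whole second after the job is handed in: Let go, the rack stays latched (origin at most 4.7 mm short of the throat; unlatched, the plunger drives it out of this), centred within 4 mm, square within 0.04 rad, tubes end first, flat on the bench and at rest, both tubes standing in it within 0.35 rad of upright (x of tube_rack in the frame of rack_reader between -0.0047 and 0.031 m and y of tube_rack in the frame of rack_reader between -0.004 and 0.004 m and angle between the y axis of tube_rack and the x axis of rack_reader, either way round below 0.04 rad and height (world z) of tube_rack below 0.005 m and linear speed of tube_rack below 0.01 m/s and x of rack_tail in the frame of rack_reader below 0 m and angle between each of tube_a, tube_b's own z axis and vertical below 0.35 rad and height (world z) of each of tube_a, tube_b above 0.025 m and horizontal distance between each of tube_a, tube_b and tube_rack below 0.07 m); the robot touches nothing.
It fails at once if the rack is pressed against the reader with more than 25 N (contact force between tube_rack and rack_reader above 25 N).
It fails at once if a tube falls over (angle between any of tube_a, tube_b's own z axis and vertical above 0.6 rad).
It fails at once if the beaker, the specimen cup or the flask is moved more than 2 cm (distance of any of beaker, specimen_cup, flask from where it was at the start of the episode above 0.02 m).
It also fails if it takes over 64 s, if anything falls off the work surface, if the arm or the gripper's body presses on something with over 40 N, if the wrist force passes 120 N, or if a joint passes its speed limit or range.

## Working session

There is one attempt and no reset: what is moved stays moved. The work goes in short steps, Python scripts to look and compute and a shell command to move; the robot and the scene stay as the last step left them, time stands still between calls to the robot, and variables do not carry over. Pictures are saved under pics/ and viewed, at most 10 in all, crops included, and the job is handed in when it is done.

```bash
ls; mkdir -p pics; python3 - <<'E'
from plant import get_obs, vision, workorder
import cv2, numpy as np
print(get_obs())
for n in ("scene","top"):
    c=vision.capture(n); print(n,c["vfov"],c["cx"],c["cy"],np.round(c["pose"],3).tolist(),[k for k in c])
    cv2.imwrite(f"pics/{n}0.png",c["pixels"][:,:,::-1])
E
```

```text
pics
{'time': 0.0, 'joint_positions': array([ 9.95987874e-01,  3.42703667e-01,  1.52503266e+00, -1.06472186e-05,
        1.27538844e+00, -1.46009936e-01]), 'dq': array([-0.00100939,  0.00205284, -0.00166827, -0.00071281, -0.00027305,
       -0.00083717]), 'tau': array([-2.34065956e-03, -4.31260943e+01, -2.44219494e+01,  7.15523330e-02,
        5.61645732e-02, -9.53702670e-05]), 'tool_pos': array([218.04461654, 477.12566164, 226.04939396]), 'tcp_rot': array([-3.14007536e+00, -2.12836670e-04,  2.71279708e+00]), 'contact_force': array([ 0.52276362, -0.42075221,  0.3216081 ]), 'moment': array([-0.02241056,  0.01596397, -0.03037911]), 'finger_force': 0.0, 'grip_width': 92.00695291319589}
scene 47.810319195476644 276.1402777028199 207.84538897837632 [[0.867, 0.308, -0.392, -43.475], [-0.498, 0.57, -0.654, -1112.862], [0.022, 0.762, 0.647, 1035.021], [0.0, 0.0, 0.0, 1.0]] ['pixels', 'vfov', 'cx', 'cy', 'pose']
top 48.745541358887564 285.07760207189057 205.2024372968378 [[-0.032, 0.978, -0.206, 241.223], [-0.999, -0.029, 0.014, -109.368], [0.007, 0.206, 0.979, 1553.534], [0.0, 0.0, 0.0, 1.0]] ['pixels', 'vfov', 'cx', 'cy', 'pose']
```

View pics/scene0.png

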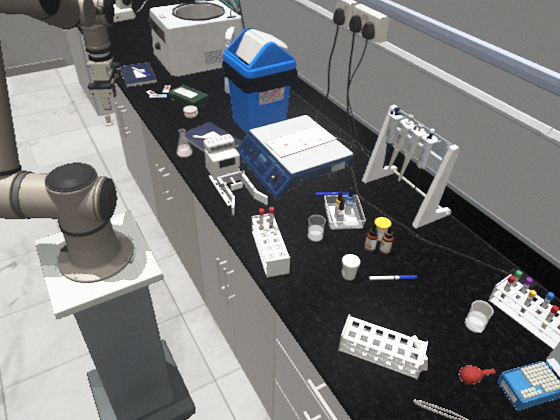

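View pics/top0.png

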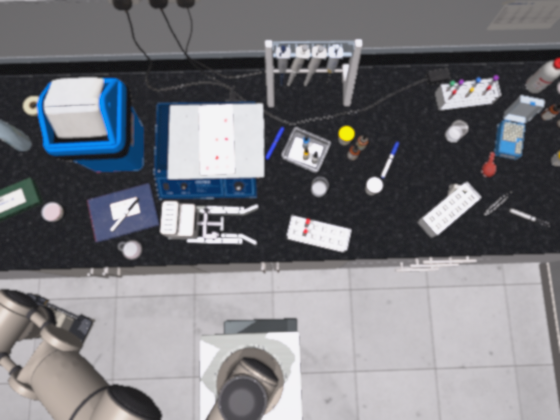

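Candidates for the rack, by pixel in the top view: (319,234) white rack with two red caps, (450,209) empty white rack, (468,94) rack with coloured tubes. I choose (319,234), which has two tubes at one end and is nearest the base at (245,390). The reader body is at (178,220) and its mouth at about (250,225). The beaker is at (319,187), the cup at (375,185) and the flask at (131,249).

```bash
cat > h.py <<'E'
import numpy as np, cv2
from plant import get_obs, vision
from scipy.spatial.transform import Rotation as R
def cap(n):
    o=get_obs(); c=vision.capture(n)
    if n=="wrist":
        T=np.eye(4);T[:3,:3]=R.from_euler("xyz",o["tcp_rot"]).as_matrix();T[:3,3]=o["tool_pos"]
        c["pose"]=T@np.array(c["T_tool_cam"])
    return c
def ray(c,uv,z):
    uv=np.atleast_2d(uv).astype(float); f=c["pixels"].shape[0]/2/np.tan(np.radians(c["vfov"]/2)); P=np.array(c["pose"])
    d=np.c_[(uv[:,0]-c["cx"])/f,-(uv[:,1]-c["cy"])/f,-np.ones(len(uv))]@P[:3,:3].T
    return P[:3,3]+d*((z-P[2,3])/d[:,2])[:,None]
def proj(c,X):
    f=c["pixels"].shape[0]/2/np.tan(np.radians(c["vfov"]/2)); P=np.array(c["pose"])
    p=(np.atleast_2d(X)-P[:3,3])@P[:3,:3]
    return np.c_[c["cx"]+f*p[:,0]/-p[:,2], c["cy"]-f*p[:,1]/-p[:,2]]
E
python3 - <<'E'
from h import *
c=cap("top")
im=c["pixels"][:,:,::-1]
g=cv2.resize(im[185:265,150:360],None,fx=3.8,fy=3.8,interpolation=cv2.INTER_CUBIC); cv2.imwrite("pics/crop1.png",g)
m=((c["pixels"].min(2)>120)|((c["pixels"][:,:,0]>120))).astype(np.uint8); m=cv2.morphologyEx(m,cv2.MORPH_CLOSE,np.ones((5,5)))
m[:, :282]=0;m[:,356:]=0;m[:212]=0;m[255:]=0
cn=max(cv2.findContours(m,0,1)[0],key=cv2.contourArea)
b=cv2.minAreaRect(cn);p=cv2.boxPoints(b);print(b,ray(c,p,68).round(),ray(c,b[0],68))
for n,uv,z in (("body",(178,220),122),("mouth",(255,225),34),("throat",(240,225),34),("beaker",(319,187),70),("cup",(375,185),64),("flask",(131,249),103)): print(n,ray(c,uv,z).round())
E
```

```text
((318.4706115722656, 233.61767578125), (62.81672286987305, 25.223705291748047), 14.03624439239502) [[ 445. -126.   68.]
 [ 524. -149.   68.]
 [ 468. -345.   68.]
 [ 389. -320.   68.]] [[ 456.24611448 -235.04088731   68.        ]]
body [[505. 207. 122.]]
mouth [[496. -29.  34.]]
throat [[498.  21.  34.]]
beaker [[ 611. -244.   70.]]
cup [[ 614. -431.   64.]]
flask [[421. 357. 103.]]
```

View pics/crop1.png

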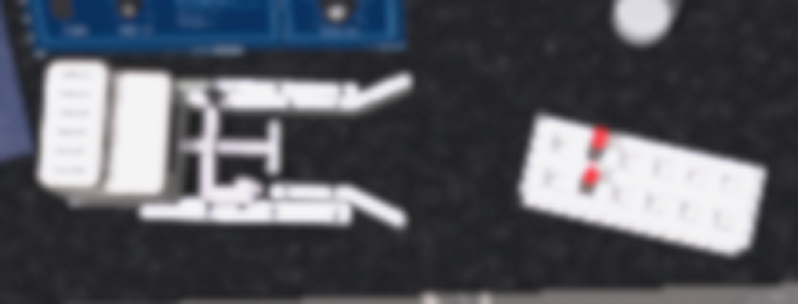

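The crop confirms the open white rack, with its two red caps at crop (600,138) and (592,178) on the left, towards the reader. The reader's flared mouth opens right at crop (408,150), and the T-shaped plunger is at (275,147). Next I'll move over the reader mouth and rack for wrist views.

```bash
cat >> h.py <<'E'
def go(x,y,z,yaw):
    o=get_obs();r=R.from_euler("xyz",o["tcp_rot"]);t=R.from_euler("xyz",[np.pi,0,yaw])
    print("dp",(r.inv().apply(np.array([x,y,z])-o["tool_pos"])/1000).round(4),"rot",(r.inv()*t).as_rotvec().round(4))
E
python3 - <<'E'
from h import *
go(440,-40,330,1.57)
print(np.round(vision.capture("wrist")["T_tool_cam"],3).tolist(), vision.capture("wrist")["vfov"])
E
```

```text
dp [-0.4168 -0.3783 -0.1034] rot [-1.1000e-03  5.0000e-04  1.1428e+00]
[[0.0, 0.95, 0.312, 85.93], [1.0, -0.0, -0.0, -0.959], [-0.0, 0.312, -0.95, -157.362], [0.0, 0.0, 0.0, 1.0]] 67.59565407403447
```

```bash
python3 -m pendant '{"dp":[[0,0,-0.05],[-0.05,-0.045,-0.1],[-0.1,-0.09,-0.103],[-0.15,-0.135,-0.103],[-0.19,-0.17,-0.103],[-0.23,-0.21,-0.103],[-0.27,-0.245,-0.103],[-0.31,-0.28,-0.103]],"rotation":[[0,0,0],[0,0,0.15],[0,0,0.3],[0,0,0.45],[0,0,0.6],[0,0,0.75],[0,0,0.9],[0,0,1.05]]}' && python3 - <<'E'
from h import *
go(440,-40,330,1.57)
E
```

```text
time: 1.25
tool_pos: [384.2, 91.9, 329.9]
tcp_rot: [3.141, -0.0, 1.657]
contact_force: [1.6, 0.6, 0.4]
grip_width: 91.8
finger_force: 0.0
dp [-0.1362  0.0442 -0.    ] rot [ 0.0009 -0.0001  0.0873]
```

```bash
python3 -m pendant '{"dp":[[-0.045,0.015,0],[-0.09,0.03,0],[-0.136,0.044,0],[-0.136,0.044,0],[-0.136,0.044,0]],"rotation":[[0,0,0.04],[0,0,0.08],[0,0,0.087],[0,0,0.087],[0,0,0.087]]}' && python3 - <<'E'
from h import *
c=cap("wrist"); cv2.imwrite("pics/w1.png",c["pixels"][:,:,::-1]); np.save("w1.npy",c,allow_pickle=True)
E
```

```text
time: 1.88
tool_pos: [439.7, -37.1, 329.5]
tcp_rot: [-3.141, -0.001, 1.575]
contact_force: [0.0, -0.1, -0.5]
grip_width: 91.8
finger_force: 0.0
```

View pics/w1.png

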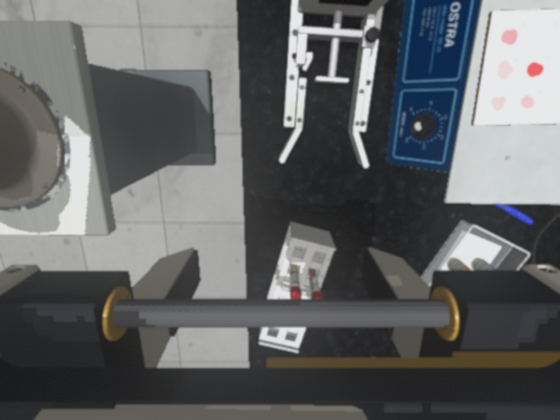

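The reader is above centre: flare tips at (283,162) and (365,165), throat at about (297,128) and (357,130), plunger face at (332,80). The rack is below, partly hidden by the gripper, with its lead end at (315,235). I'll enlarge the lane.

```bash
python3 - <<'E'
from h import *
c=np.load("w1.npy",allow_pickle=True).item()
g=cv2.resize(c["pixels"][50:175,270:390,::-1],None,fx=4.8,fy=4.8,interpolation=cv2.INTER_CUBIC); cv2.imwrite("pics/w1c.png",g)
E
```

```text
(no output)
```

View pics/w1c.png

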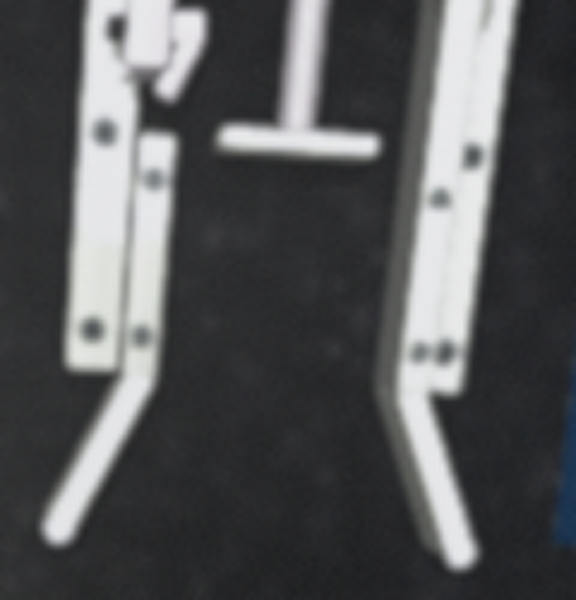

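The crop shows the inner top edge of the left rail running from (177,140) to (157,370), the right one from (447,5) to (399,385), and the plunger face at (298,155).

```bash
cat > m.py <<'E'
from h import *
c=np.load("w1.npy",allow_pickle=True).item()
F=lambda p:(np.array(p)+.5)/4.8-.5+[270,50]
L=ray(c,F([(177,140),(157,375)]),34); Rr=ray(c,F([(447,5),(399,385)]),34)
print(L.round(1),Rr.round(1)); 
for a in (L,Rr): d=a[0]-a[1]; print("heading",np.degrees(np.arctan2(d[1],d[0])))
print("tips",ray(c,F([(57,545),(460,570)]),34).round(1),"plunger",ray(c,F([(298,155)]),26).round(1))
# subpixel refine of edges by row
g=c["pixels"].mean(2)
def edges(rows,u0,u1,sgn):
    out=[]
    for v in rows:
        t=(v-rows[0])/(rows[-1]-rows[0]); u=u0+(u1-u0)*t
        us=np.arange(u-5,u+5,.1); s=np.interp(us,np.arange(560),g[v]); s=cv2.GaussianBlur(s[None],(0,0),4)[0]
        gr=np.gradient(s)*sgn; out.append((us[np.argmax(gr[10:-10])+10],v))
    return np.array(out)
for nm,rows,u0,u1,s in (("L",range(82,124),F((173,160))[0],F((158,360))[0],-1),("R",range(55,126),F((443,30))[0],F((399,370))[0],1)):
    e=edges(list(rows),u0,u1,s); X=ray(c,e,34); k=np.polyfit(X[:,1],X[:,0],1)
    res=X[:,0]-np.polyval(k,X[:,1]); ok=abs(res)<1.5; k=np.polyfit(X[ok,1],X[ok,0],1)
    print(nm,ok.sum(),res.std(),"tilt x per y",k[0],"x at y=30,80",np.polyval(k,[30,80]))
E
python3 m.py
```

```text
[[472.5  83.   34. ]
 [468.6  19.5  34. ]] [[544.9 117.3  34. ]
 [539.4  17.   34. ]]
heading 86.47883238346415
heading 86.91227663218562
tips [[439.7 -30.4  34. ]
 [562.1 -37.5  34. ]] plunger [[507.7  79.9  26. ]]
L 42 0.21787361643830064 tilt x per y 0.05399323517577156 x at y=30,80 [469.21223432 471.91189608]
R 71 0.19920407362695583 tilt x per y 0.05791371262172521 x at y=30,80 [539.42918943 542.32487506]
```

```bash
python3 - <<'E'
from h import *
go(440,-275,330,1.30)
E
```

```text
dp [-0.2384 -0.001  -0.0004] rot [-0.0003 -0.0005  0.2765]
```

```bash
python3 -m pendant '{"dp":[[-0.05,0,0],[-0.1,0,0],[-0.15,0,0],[-0.2,0,0],[-0.238,0,0],[-0.238,0,0],[-0.238,0,0]],"rotation":[[0,0,0.05],[0,0,0.11],[0,0,0.17],[0,0,0.23],[0,0,0.276],[0,0,0.276],[0,0,0.276]]}' && python3 - <<'E'
from h import *
c=cap("wrist"); np.save("w2.npy",c,allow_pickle=True)
cv2.imwrite("pics/w2.png",cv2.resize(c["pixels"][100:320,140:430,::-1],None,fx=2.7,fy=2.7,interpolation=cv2.INTER_CUBIC))
E
```

```text
time: 2.8
tool_pos: [441.5, -273.9, 329.8]
tcp_rot: [-3.142, -0.001, 1.302]
contact_force: [-0.5, 0.4, 0.3]
grip_width: 91.6
finger_force: 0.0
```

View pics/w2.png

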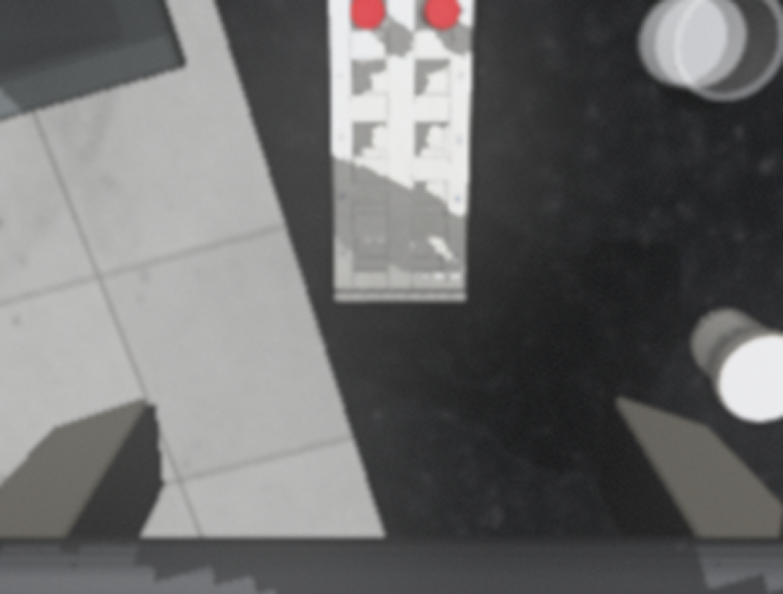

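The rack nearly fills the view lengthwise: caps at crop (367,10) and (442,10), tail edge between (335,290) and (466,290), side edges near x=331 and x=473.

```bash
python3 - <<'E'
from h import *
c=np.load("w2.npy",allow_pickle=True).item()
F=lambda p:(np.array(p)+.5)/2.7-.5+[140,100]
p=ray(c,F([(330,20),(334.5,288),(466.5,288),(474,20)]),68);print(p.round(1))
for a,b in ((0,1),(3,2)):
    d=p[a]-p[b];print("heading",np.arctan2(d[1],d[0]))
t=(p[1]+p[2])/2; print("tail",t,"width",np.linalg.norm(p[1]-p[2]))
go(t[0],t[1],200,1.3)
E
```

```text
[[ 439.9 -186.6   68. ]
 [ 404.7 -314.1   68. ]
 [ 470.7 -332.3   68. ]
 [ 505.3 -204.6   68. ]]
heading 1.3010468019388317
heading 1.306614066620362
tail [ 437.71160357 -323.23030428   68.        ] width 68.51491142459916
dp [-0.0488  0.0094  0.13  ] rot [ 0.0002 -0.0004  0.0021]
```

```bash
python3 - <<'E'
from h import *
go(445.1,-296.2,42,1.304)
E
```

```text
dp [-0.0209  0.0093  0.288 ] rot [ 0.0002 -0.0004 -0.0019]
```

```bash
python3 -m pendant '{"dp":[[-0.021,0.009,0.05],[-0.021,0.009,0.11],[-0.021,0.009,0.17],[-0.021,0.009,0.22],[-0.021,0.009,0.26],[-0.021,0.009,0.28],[-0.021,0.009,0.288],[-0.021,0.009,0.288]],"rotation":[[0,0,0],[0,0,0],[0,0,0],[0,0,0],[0,0,0],[0,0,0],[0,0,0],[0,0,0]]}' && python3 -m pendant '{"dp":[[0,0,0],[0,0,0],[0,0,0],[0,0,0],[0,0,0],[0,0,0]],"rotation":[[0,0,0],[0,0,0],[0,0,0],[0,0,0],[0,0,0],[0,0,0]]}' 0.06
```

```text
time: 3.85
tool_pos: [444.8, -297.4, 42.1]
tcp_rot: [3.141, 0.0, 1.301]
contact_force: [-0.1, -0.9, 0.4]
grip_width: 92.1
finger_force: 0.0
time: 4.6
tool_pos: [444.6, -298.3, 42.3]
tcp_rot: [3.141, 0.0, 1.3]
contact_force: [-1.0, 0.8, 5.8]
grip_width: 66.8
finger_force: 30.0
```

```bash
python3 - <<'E'
from h import *
go(491.1,-206.1,42.3,1.515)
E
```

```text
dp [ 1.013e-01  2.010e-02 -1.000e-04] rot [ 0.0009  0.0004 -0.2153]
```

```bash
python3 -m pendant '{"dp":[[0.008,0.001,0],[0.022,0.004,0],[0.038,0.007,0],[0.054,0.011,0],[0.07,0.014,0],[0.086,0.017,0],[0.098,0.019,0],[0.101,0.02,0]],"rotation":[[0,0,-0.01],[0,0,-0.04],[0,0,-0.075],[0,0,-0.11],[0,0,-0.145],[0,0,-0.18],[0,0,-0.205],[0,0,-0.215]]}' && python3 -m pendant '{"dp":[[0,0,0],[0,0,0]],"rotation":[[0,0,0],[0,0,0]]}' && python3 - <<'E'
from h import *
go(491.1,-206.1,42.3,1.515)
c=cap("wrist"); np.save("w3.npy",c,allow_pickle=True)
cv2.imwrite("pics/w3.png",cv2.resize(c["pixels"][:260,160:420,::-1],None,fx=2.3,fy=2.3,interpolation=cv2.INTER_CUBIC))
E
```

```text
time: 5.6
tool_pos: [491.3, -205.9, 42.2]
tcp_rot: [3.14, 0.001, 1.517]
contact_force: [-2.0, -3.5, 6.3]
grip_width: 67.1
finger_force: 30.0
time: 5.85
tool_pos: [491.4, -205.8, 42.2]
tcp_rot: [3.14, 0.0, 1.516]
contact_force: [1.0, -0.2, 6.0]
grip_width: 66.6
finger_force: 30.0
dp [-0.0003 -0.0003 -0.0001] rot [0.0016 0.0004 0.0007]
```

View pics/w3.png

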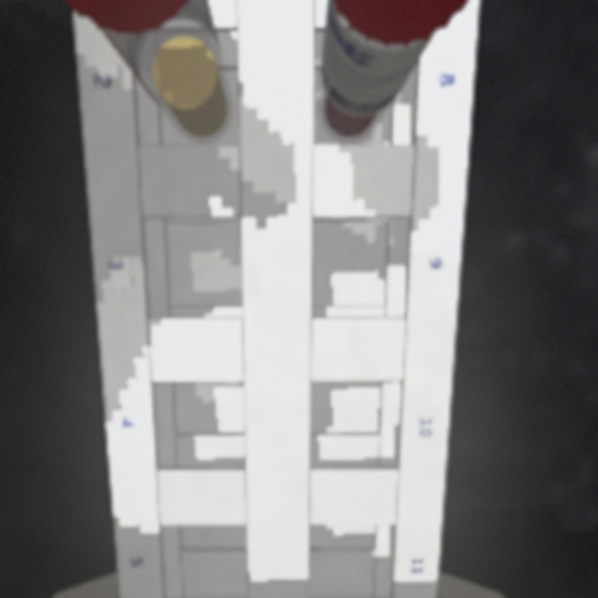

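Both tubes stand, and the rack lies square in the tool: its midline stays at crop x of about 278 from top to bottom. I'll slide it into the flare and watch the force.

```bash
python3 -m pendant '{"dp":[[0.006,0,0],[0.014,0,0],[0.022,0,0],[0.03,0,0],[0.038,0,0],[0.045,0,0],[0.05,0,0],[0.05,0,0]],"rotation":[[0,0,0],[0,0,0],[0,0,0],[0,0,0],[0,0,0],[0,0,0],[0,0,0],[0,0,0]]}' && python3 -m pendant '{"dp":[[0.003,0,0],[0.006,0,0],[0.009,0,0],[0.012,0,0],[0.015,0,0],[0.015,0,0]],"rotation":[[0,0,0],[0,0,0],[0,0,0],[0,0,0],[0,0,0],[0,0,0]]}'
```

```text
time: 6.9
tool_pos: [494.1, -155.9, 42.3]
tcp_rot: [3.14, 0.001, 1.516]
contact_force: [-0.4, -0.1, 5.5]
grip_width: 67.1
finger_force: 30.0
time: 7.65
tool_pos: [495.0, -141.3, 42.2]
tcp_rot: [3.14, 0.001, 1.515]
contact_force: [0.4, -1.7, 5.2]
grip_width: 67.2
finger_force: 30.0
```

```bash
python3 -m pendant '{"dp":[[0.003,0,0],[0.007,0,0],[0.011,0,0],[0.015,0,0],[0.018,0,0],[0.02,0,0],[0.02,0,0]],"rotation":[[0,0,0],[0,0,0],[0,0,0],[0,0,0],[0,0,0],[0,0,0],[0,0,0]]}' && python3 -m pendant '{"dp":[[0.003,0,0],[0.007,0,0],[0.011,0,0],[0.015,0,0],[0.018,0,0],[0.02,0,0],[0.02,0,0]],"rotation":[[0,0,0],[0,0,0],[0,0,0],[0,0,0],[0,0,0],[0,0,0],[0,0,0]]}'
```

```text
time: 8.52
tool_pos: [496.1, -121.4, 42.2]
tcp_rot: [3.14, 0.001, 1.515]
contact_force: [-0.1, -2.1, 6.4]
grip_width: 66.9
finger_force: 30.0
time: 9.4
tool_pos: [497.2, -101.4, 42.2]
tcp_rot: [3.14, 0.001, 1.516]
contact_force: [0.3, -2.9, 5.9]
grip_width: 67.0
finger_force: 30.0
```

```bash
for i in 1 2 3; do python3 -m pendant '{"dp":[[0.002,0,0],[0.004,0,0],[0.006,0,0],[0.008,0,0],[0.008,0,0]],"rotation":[[0,0,0],[0,0,0],[0,0,0],[0,0,0],[0,0,0]]}' | grep -E "tool_pos|contact|grip"; done
```

```text
tool_pos: [497.6, -93.4, 42.2]
contact_force: [0.2, -3.3, 6.1]
grip_width: 66.9
tool_pos: [498.1, -85.5, 42.3]
contact_force: [0.5, -3.2, 5.9]
grip_width: 66.5
tool_pos: [498.5, -78.1, 42.2]
contact_force: [-0.3, -6.5, 6.2]
grip_width: 67.2
```

```bash
for i in 1 2 3; do python3 -m pendant '{"dp":[[0.002,0,0],[0.004,0,0],[0.006,0,0],[0.008,0,0],[0.008,0,0]],"rotation":[[0,0,0],[0,0,0],[0,0,0],[0,0,0],[0,0,0]]}' | grep -E "tool_pos|contact|grip"; done
```

```text
tool_pos: [498.9, -70.2, 42.3]
contact_force: [-0.3, -7.5, 5.4]
grip_width: 67.5
tool_pos: [499.4, -62.4, 42.3]
contact_force: [-1.4, -8.4, 4.9]
grip_width: 67.1
tool_pos: [499.9, -54.5, 42.2]
contact_force: [-0.7, -8.6, 4.9]
grip_width: 66.6
```

Now 1.5 mm steps, each followed by a pause, watching for the snap.

```bash
for i in 1 2 3 4; do python3 -m pendant '{"dp":[[0.0008,0,0],[0.0015,0,0],[0.0015,0,0]],"rotation":[[0,0,0],[0,0,0],[0,0,0]]}' | grep -E "tool_pos|contact"; done
```

```text
tool_pos: [499.9, -53.1, 42.3]
contact_force: [-0.7, -9.7, 4.6]
tool_pos: [500.0, -51.6, 42.2]
contact_force: [-0.5, -9.5, 4.7]
tool_pos: [500.1, -50.1, 42.2]
contact_force: [-1.5, -9.8, 5.1]
tool_pos: [500.2, -48.6, 42.2]
contact_force: [-0.9, -9.9, 5.2]
```

```bash
for i in 1 2 3; do python3 -m pendant '{"dp":[[0.0005,0,0],[0.001,0,0],[0.001,0,0]],"rotation":[[0,0,0],[0,0,0],[0,0,0]]}' | grep -E "tool_pos|contact"; done
```

```text
tool_pos: [500.2, -47.7, 42.2]
contact_force: [-0.9, -9.8, 5.1]
tool_pos: [500.3, -46.7, 42.2]
contact_force: [0.0, -9.8, 5.5]
tool_pos: [500.3, -45.7, 42.2]
contact_force: [-1.0, -10.2, 5.3]
```

```bash
for i in 1 2 3; do python3 -m pendant '{"dp":[[0.0005,0,0],[0.001,0,0],[0.001,0,0]],"rotation":[[0,0,0],[0,0,0],[0,0,0]]}' | grep -E "tool_pos|contact"; done
```

```text
tool_pos: [500.4, -44.7, 42.2]
contact_force: [-1.0, -10.5, 5.9]
tool_pos: [500.4, -43.7, 42.2]
contact_force: [-0.9, -9.3, 4.7]
tool_pos: [500.5, -42.7, 42.2]
contact_force: [-0.7, -10.1, 6.1]
```

```bash
for i in 1 2 3; do python3 -m pendant '{"dp":[[0.0004,0,0],[0.0007,0,0],[0.0007,0,0]],"rotation":[[0,0,0],[0,0,0],[0,0,0]]}' | grep -E "tool_pos|contact"; done
```

```text
tool_pos: [500.5, -42.0, 42.2]
contact_force: [-2.0, -9.7, 4.9]
tool_pos: [500.5, -41.6, 42.2]
contact_force: [-1.2, -10.8, 5.8]
tool_pos: [500.5, -41.5, 42.3]
contact_force: [-2.5, -13.9, 4.8]
```

The force rose with almost no movement at the end (bottom), after a dip near -44, so the snap has probably happened. I'll test it by easing back.

```bash
for i in 1 2 3 4; do python3 -m pendant '{"dp":[[-0.0005,0,0],[-0.001,0,0],[-0.001,0,0]],"rotation":[[0,0,0],[0,0,0],[0,0,0]]}' | grep -E "tool_pos|contact"; done
```

```text
tool_pos: [500.5, -41.5, 42.2]
contact_force: [-0.6, -8.4, 5.9]
tool_pos: [500.5, -41.6, 42.2]
contact_force: [-0.3, -4.0, 5.4]
tool_pos: [500.4, -42.0, 42.2]
contact_force: [-0.5, -0.6, 5.8]
tool_pos: [500.2, -42.9, 42.2]
contact_force: [1.2, -0.9, 7.1]
```

```bash
for i in 1 2 3; do python3 -m pendant '{"dp":[[-0.0005,0,0],[-0.001,0,0],[-0.001,0,0]],"rotation":[[0,0,0],[0,0,0],[0,0,0]]}' | grep -E "tool_pos|contact"; done
```

```text
tool_pos: [500.2, -43.9, 42.2]
contact_force: [-0.8, -0.4, 6.4]
tool_pos: [500.1, -44.2, 42.2]
contact_force: [0.3, 4.2, 7.0]
tool_pos: [500.1, -44.3, 42.2]
contact_force: [0.4, 8.4, 7.6]
```

The pawl holds: at -44.2 the arm is pulling +8 N against it. I'll relieve the pull, open, and lift straight up.

```bash
python3 -m pendant '{"dp":[[0.001,0,0],[0.0015,0,0],[0.0015,0,0]],"rotation":[[0,0,0],[0,0,0],[0,0,0]]}' | grep -E "tool_pos|contact"; python3 -m pendant '{"dp":[[0,0,0],[0,0,0],[0,0,0],[0,0,0],[0,0,0]],"rotation":[[0,0,0],[0,0,0],[0,0,0],[0,0,0],[0,0,0]]}' 0.0918; python3 -m pendant '{"dp":[[0,0,-0.01],[0,0,-0.03],[0,0,-0.06],[0,0,-0.1],[-0.03,0,-0.14],[-0.08,0,-0.18],[-0.13,0,-0.21],[-0.13,0,-0.21]],"rotation":[[0,0,0],[0,0,0],[0,0,0],[0,0,0],[0,0,0],[0,0,0],[0,0,0],[0,0,0]]}' && python3 - <<'E'
from h import *
c=cap("wrist"); cv2.imwrite("pics/w4.png",c["pixels"][:,:,::-1]); np.save("w4.npy",c,allow_pickle=True)
E
```

```text
tool_pos: [500.1, -44.2, 42.2]
contact_force: [-0.8, 0.6, 6.6]
time: 21.65
tool_pos: [499.6, -44.7, 41.6]
tcp_rot: [-3.141, -0.0, 1.515]
contact_force: [-0.2, 0.4, -0.6]
grip_width: 92.0
finger_force: 0.0
time: 22.65
tool_pos: [493.1, -178.1, 254.8]
tcp_rot: [3.136, 0.003, 1.51]
contact_force: [-0.3, 0.3, -0.1]
grip_width: 92.1
finger_force: 0.0
```

View pics/w4.png

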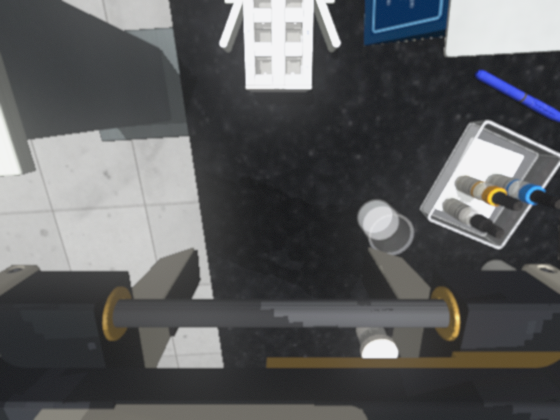

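The rack sits centred in the lane, its tail edge between (247,83) and (313,83), and the beaker and cup are standing. I'll check the tail position and caps numerically.

```bash
python3 - <<'E'
from h import *
c=np.load("w4.npy",allow_pickle=True).item(); p=ray(c,[(246,82),(313,82)],68); print(p.round(1), p.mean(0))
t=cap("top"); P=t["pixels"].astype(int); m=((P[:,:,0]>130)&(P[:,:,1]<80)).astype(np.uint8); m[:,:150]=0;m[:,300:]=0;m[:200]=0;m[260:]=0
n,_,s,ce=cv2.connectedComponentsWithStats(m); print(s[1:,4],ray(t,ce[1:],134).round())
E
```

```text
[[464.3 -68.7  68. ]
 [532.4 -72.8  68. ]] [498.31952533 -70.72344007  68.        ]
[1] [[480.  74. 134.]]
```

```bash
python3 - <<'E'
from h import *
t=cap("top"); cv2.imwrite("pics/top2.png",cv2.resize(t["pixels"][185:265,150:360,::-1],None,fx=3.8,fy=3.8,interpolation=cv2.INTER_CUBIC))
E
```

```text
(no output)
```

View pics/top2.png

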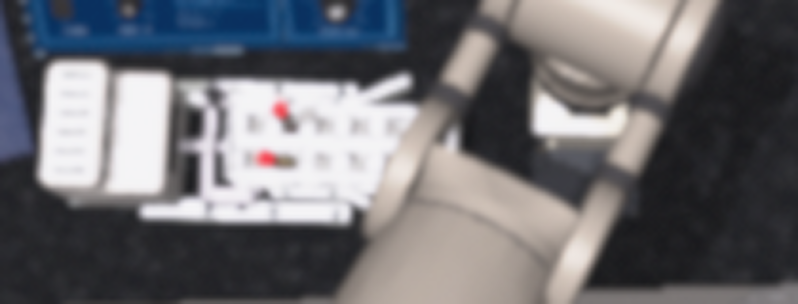

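The crop shows both caps at (280,110) and (265,158), the tubes upright within their play, and the rack seated in the lane.

```bash
python3 -c "
from plant import workorder
print(workorder.close_job())"
```

```text
the job is handed in; nothing more can be done
None
```

The rack is in the reader, tubes end first and held by the latch (it resisted an 8 N pull back), the gripper is clear, both tubes are standing, and the job is handed in; no verdict came back.

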